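# Rewind a label cassette until the strip lets go, then lay it in the tray

### The arm

A 6-joint arm with a two-finger parallel gripper is mounted at the origin on the work surface; the furniture and walls round the work are solid. World frame = base frame: x ahead of the robot, y to its left, z up, the work surface at z = 0. Lengths are in m, angles in rad, forces in N, time in s.
With the tool pointing down it reaches from about 0.35 to 1 m from the base axis. Payload 7.1 kg.
Tool frame: the origin (TCP) lies on the centre line of the jaws, within the pads' length; the fingertips stand arm.tip_reach ahead of it and the grasp point (between the pads) lies 11 mm behind it (arm.tip_reach is the distance from the TCP to the fingertips, in m); x points along the fingers, z is the direction in which the jaws open and shut, and the axes are right-handed (so a half turn about x gives the same grasp; the last joint's range is limited). The gripper opens to 85 mm and grips with 20 to 120 N. Pads are 22 mm wide; open, the fingers measure 114 mm over their backs; the gripper's body (76 mm by 85 mm) begins 54 mm behind the grasp point. The pads swing forward as they close: fully open they stand 13 mm farther back than shut.
Start: joints at [-1.225, 0.423, 1.63, -0, 1.089, -0.019], TCP at [0.223, -0.584, 0.239] pointing down, gripper open.
Joint ranges: [-3, 3], [-0.9, 2.11], [0.09, 2.58], [-1.31, 4.45], [0.11, 2.69], [-2.54, 2.54]. Speed limits (rad/s): [2.39, 2.39, 3.01, 3.14, 3.14, 3.14].

### API

Orientations are given as [roll, pitch, yaw] about the fixed x, y, z axes, in that order (R = Rz(yaw) Ry(pitch) Rx(roll)).
In Python, from rig import monitor, imaging, arm gives the robot as it stands. The module is installed in compiled form; this text tells all that it offers.
- The arm moves only by the shell command python3 -m creep 'ROWS' [OPENING]. ROWS is JSON, a list that holds one entry, the list of rows, each a list of 6 numbers: the shift along the tool's x, y, z as a fraction of full scale, then the turn, a rotation vector about the tool's x, y, z as a fraction of full scale. A call has 1 to 10 rows; each row is the pose to reach, as a shift and turn from the pose commanded when the call began, along the tool's axes at that moment; what a row does not reach only later rows make up. Full scale, the value 1, is 0.75 m for a shift and 30 degrees for a turn. A row lasts 1/12 s, in which the tool goes at most 41.7 mm and 7.16 degrees, less where a joint would pass 70% of its speed; a pose out of reach is approached as far as the arm can. A call with a number of a shift or a turn outside -1 to 1 is refused whole. A call with a gripper value outside its range is refused whole. OPENING is the opening, from -1 (shut) to 1 (fully open), set as the call begins (- or left out, the last holds). The fingers move at their own pace and stop on an object; the grip force is fixed at half the most. Time passes only in rows, so rows that repeat a pose let the fingers close. It gives the time, the measured TCP pose, the force and the opening at its end, in the units of the state.
- monitor.observe(): the state, without advancing time (a new reading comes with each control period).
- imaging.snapshot(name): name is "side" or "top" or "wrist"; returns the picture (420x560x3 uint8, red, green, blue); there is no depth.
- imaging.calibration(name): a dict with "mtx" (3x3 intrinsics, pixels), "position" and "rotation" of the camera in the world. Camera axes: x right, y down, z forward; pixel columns grow to the right and rows downward; lengths in m; the calibration is good to about 2 mm. The wrist camera is an equidistant fisheye: a pixel r from the principal point sees the ray r / f radians off the axis. A picture is of the moment at which its call begins: read the wrist's pose just before it. calibration takes no time and is no camera call; for the wrist camera it gives the pose at the moment of the call.
- arm.job_done(): hands the job in, once; it reports no verdict.
The state is a dict: "clock": time; "q": joint angles; "joint_velocities": joint speeds; "joint_torque": joint torques, N m; "tool_pos": TCP position; "orientation": TCP orientation; "ft_force": force on the tool from outside, world axes, zero at the start; "ft_torque": the same for the moment, N m; "gripper_width": finger opening in m.
Only numpy, scipy, OpenCV 4.12 (cv2) and the standard library are available. Lean on these libraries where they do the work, as an engineer would, in place of code of your own. Each camera call takes 0.05 s, during which the arm holds its last target.

### The job

Turn the crank of the white hand rewinder clockwise until the label strip inside has come off its brake - you will feel the steady resistance suddenly drop away - and then stop within half a turn, so that the strip's end is not pulled into the cassette. Only then lift the label cassette out of its nest on the rewinder and lay it gently flat, right way up, in the aluminium tray. Do not force the knob sideways, and leave everything else standing where it is.

Things in the scene. Friction and masses are not known exactly. Their poses are not given: they have to be found in the camera images.
- rewinder: Hand rewinder, a white housing with a grey deck, 130 x 256 x 50 mm (x, y, z), fixed to the counter. Origin: centre of its underside; z up. On the deck (50 mm above the origin) stand the crank, its axis at y = +58 mm, and the cassette nest, centred at y = -72 mm: four black L-shaped corner guides 10 mm high, with 2 mm play round the cassette and open in the middle of every side (50 mm between guides on the long sides). The strip itself is inside the housing and cannot be seen.
- crank_hub (a point): Point on the crank's vertical axis, 60.5 mm above the deck, level with the middle of the crank's knob. The steel crank arm swings 33 mm above the deck and does not reach over the cassette; its upper face lies 20 mm below this point and the screw on the axis stands only 4 mm above that.
- crank_knob (a point): Centre of the crank's black upright round knob, 18 mm in diameter and 40 mm high (from the arm's upper face, 20 mm below this point, to 20 mm above it). It stands 45 mm from the crank axis, at any angle at the start, and spins freely on its pin, so it can be pinched and led round in a circle without turning the gripper. While the strip is on its brake the knob resists with about 7 N along its path (5 to 10 N, moving or held still); once the strip is off, with less than 2 N.
- crank (a joint): Crank angle in rad: 0 at the start, growing clockwise as seen from above, many turns possible; a stop at 16.5. The strip lets go somewhere between 5 and 11 rad, differently each time. The crank stays where it is left.
- strip_latch (a joint): Small hidden catch inside the housing that holds the strip, in m: 0 while the crank draws the strip; lifted by a mere 0.0003 when the resistance drops and by 0.0005 from a twentieth of a turn later on. That is less than the noise of a reading: the release is found by feel.
- overrun_latch (a joint): Second small hidden foot, in m: 0; it rises to about 0.005 when the crank has been turned some 3.4 rad past the point where the resistance dropped - too far, the strip's end is lost in the cassette.
- cassette_center (a point): Centre of the label cassette, a closed white plastic box with a blue band near one end and a round hub on top, 50 x 80 x 34 mm (x, y, z), about 0.12 kg, loose. It lies on the rewinder's deck in the nest, so this point is 17 mm above the deck. Grasp it across its 50 mm width (its x axis) at the middle of the long sides; z up.
- tray_floor (a point): Centre of the inner floor of the open aluminium tray, 135 x 195 mm outside (x, y), 2 mm floor, 3 mm walls up to 46 mm above this point; fixed. Inside it measures 130 x 190 mm.
- tray: The aluminium tray itself; origin at the centre of its underside.
- amber_bottle: Bystander: amber bottle with black cap, 54 mm wide, 120 mm high, loose; origin at the centre of its underside.
- ointment_jar: Bystander: white lidded jar, 68 mm wide, 50 mm high, loose; origin at the centre of its underside.
- crank_pin (a point): Where the knob's centre rests on the crank arm when nothing pushes it, 45 mm from the axis and as high as crank_hub; it turns with the arm. The knob's pin stands in a rubber bush on the arm that gives about 1 mm for every 4 N of sideways push (the turning resistance itself gives 2 mm, backwards along the path); more than about 24 N (6 mm) bends it.
- cassette: The cassette itself; origin at the centre of its underside.
Mind the look-alikes: they are no part of the job. What is shaped like the cassette but pink is not meant.

How it is judged:
On the way, in this order (a step that is already met when the one before it is completed fails the run):
1. the crank has been turned until the strip is off its brake (the resistance has dropped) (value of joint strip_latch above 0.00032 m), for 0.2 s.
2. after that, the cassette is lifted out of its nest (z of cassette_center in the frame of rewinder above 0.085 m and value of joint strip_latch above 0.00032 m), for 0.1 s.
At the end, for the whole second after the job is handed in: The strip is off its brake (hidden catch raised more than 0.32 mm) and not overrun (overrun foot raised less than 2.5 mm); the cassette lies still, released, flat on the tray's floor (centre 12 to 21 mm above it, inside the walls) and right way up within 0.1 rad (value of joint strip_latch above 0.00032 m and value of joint overrun_latch below 0.0025 m and x of cassette_center in the frame of tray_floor between -0.065 and 0.065 m and y of cassette_center in the frame of tray_floor between -0.095 and 0.095 m and z of cassette_center in the frame of tray_floor between 0.012 and 0.021 m and angle between cassette_center's own z axis and vertical below 0.1 rad and linear speed of cassette below 0.02 m/s and contact force between the fingers and cassette below 0.1 N); the robot touches nothing.
It fails at once if the crank turned about half a turn (3.4 rad) or more past the point where the resistance dropped (value of joint overrun_latch above 0.0025 m).
It fails at once if the cassette taken from its nest before the strip is off its brake (value of joint strip_latch below 0.00028 m and distance of cassette_center from where it was at the start of the episode above 0.012 m).
It fails at once if the crank forced: its knob pushed more than 6 mm (about 24 N) sideways out of its bush (horizontal distance between crank_knob and crank_pin above 0.006 m).
It fails at once if the cassette dropped into the tray (faster than 0.75 m/s there) (linear speed of cassette above 0.75 m/s and horizontal distance between cassette_center and tray_floor below 0.11 m).
It fails at once if the amber bottle or the ointment jar knocked or moved more than 20 mm (distance of any of amber_bottle, ointment_jar from where it was at the start of the episode above 0.02 m).
It also fails if it takes over 72 s, if anything falls off the work surface, if the arm or the gripper's body presses on something with over 40 N, if the wrist force passes 120 N, or if a joint passes its speed limit or range.

## Working session

There is one attempt and no reset: what is moved stays moved. The work goes in short steps, Python scripts to look and compute and a shell command to move; the robot and the scene stay as the last step left them, time stands still between calls to the robot, and variables do not carry over. Pictures are saved under pics/ and viewed, and the job is handed in when it is done.

```bash
mkdir -p pics; ls; python3 - <<'E'
from rig import monitor, imaging, arm
import cv2,numpy as np
s=monitor.observe(); print(s, arm.tip_reach)
for n in ("side","top","wrist"):
    c=imaging.calibration(n); print(n,c)
    cv2.imwrite(f"pics/{n}0.png",cv2.cvtColor(imaging.snapshot(n),cv2.COLOR_RGB2BGR))
E
```

```text
pics
{'clock': 0.0, 'q': array([-1.22499081e+00,  4.23816085e-01,  1.63070186e+00,  1.55343778e-06,
        1.08863285e+00, -1.90032774e-02]), 'joint_velocities': array([-0.00108111, -0.00108824, -0.00037636, -0.0002535 ,  0.00139997,
       -0.00113295]), 'joint_torque': array([-3.74277166e-03, -5.57392788e+01, -2.81737196e+01, -1.25610268e-04,
        7.41506898e-03,  5.53279688e-05]), 'tool_pos': array([ 0.22281812, -0.58334504,  0.23855649]), 'orientation': array([3.12170678, 1.56923819, 1.91571852]), 'ft_force': array([0.2707918 , 0.21445116, 0.06824119]), 'ft_torque': array([ 0.01132937, -0.0287823 , -0.00712745]), 'gripper_width': 0.08589436934875866} 0.008
side {'mtx': array([[395.27592878,   0.        , 279.77174039],
       [  0.        , 395.27592878, 203.66986255],
       [  0.        ,   0.        ,   1.        ]]), 'position': array([0.45255645, 0.65249374, 0.57178941]), 'rotation': array([-2.13308777,  0.01449071, -3.06233545])}
top {'mtx': array([[449.45769858,   0.        , 283.23146194],
       [  0.        , 449.45769858, 205.99249306],
       [  0.        ,   0.        ,   1.        ]]), 'position': array([ 0.31892497, -0.0700095 ,  1.05573842]), 'rotation': array([-2.94201996, -0.00630759, -1.57105063])}
wrist {'mtx': array([[325.1922621 ,   0.        , 282.02821561],
       [  0.        , 325.1922621 , 208.01803572],
       [  0.        ,   0.        ,   1.        ]]), 'position': array([ 0.29428152, -0.55585062,  0.3736763 ]), 'rotation': array([ 2.83533725e+00,  1.89397700e-03, -1.20581568e+00])}
```

View pics/top0.png

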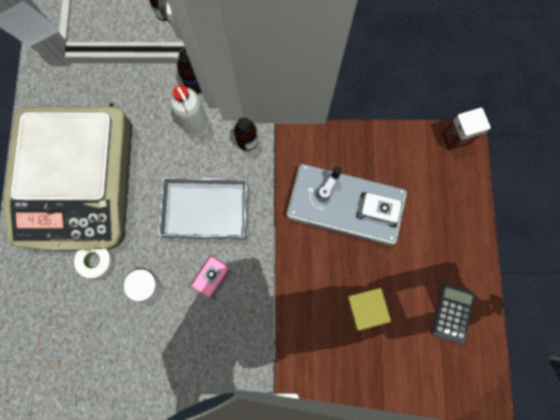

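View pics/side0.png

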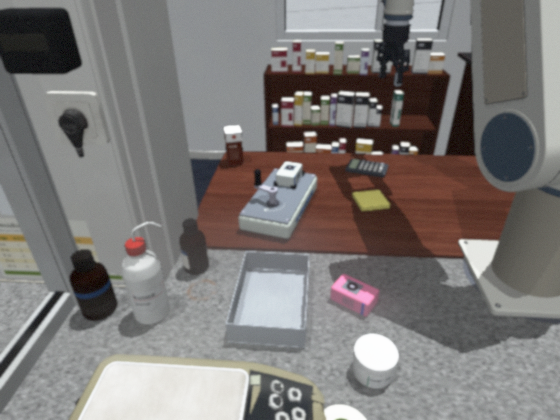

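View pics/wrist0.png

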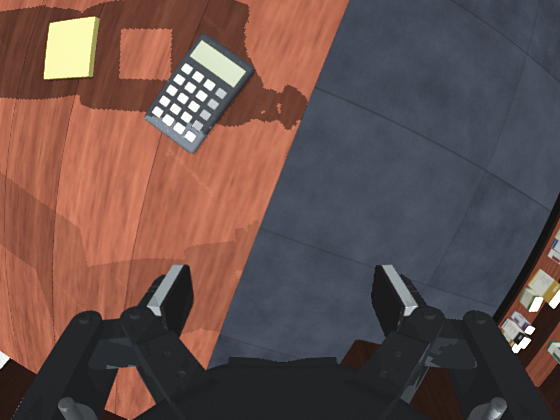

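The top view shows the rewinder around px (347,204), with the crank at (326,186), its knob near (336,174) and the cassette at (382,208). The tray is at (204,209), the jar at (140,285), the pink decoy at (210,276) and a bottle at (245,135). I'll zoom in to take measurements.

```bash
python3 - <<'E'
import cv2
a=cv2.imread("pics/top0.png")
cv2.imwrite("pics/top0z.png",cv2.resize(a[150:255,280:420],None,fx=5.7,fy=5.7,interpolation=cv2.INTER_CUBIC))
cv2.imwrite("pics/top0t.png",cv2.resize(a[110:250,150:290],None,fx=4.2,fy=4.2,interpolation=cv2.INTER_CUBIC))
a=cv2.imread("pics/side0.png")
cv2.imwrite("pics/side0z.png",cv2.resize(a[150:245,230:340],None,fx=6,fy=6,interpolation=cv2.INTER_CUBIC))
E
```

```text
(no output)
```

View pics/top0z.png

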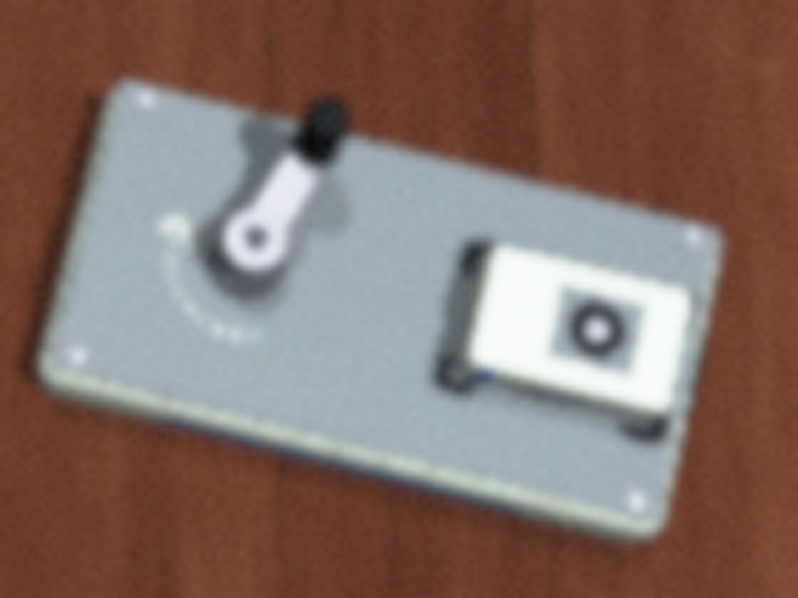

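View pics/top0t.png

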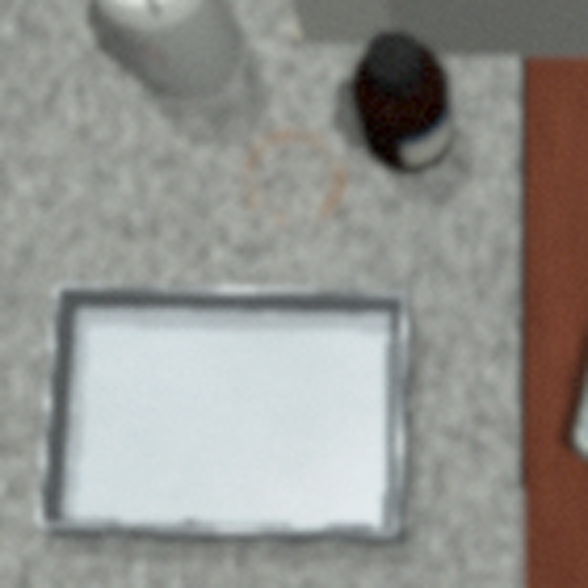

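View pics/side0z.png

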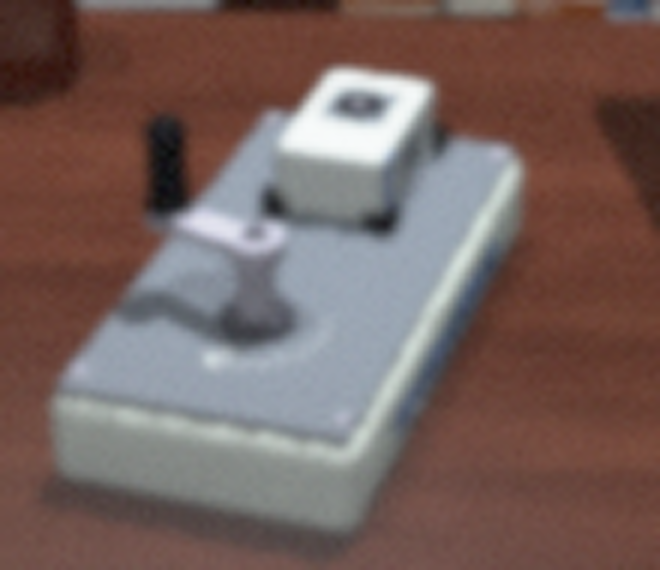

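```bash
cat > h.py <<'E'
import numpy as np
from scipy.spatial.transform import Rotation as R
from rig import monitor, imaging, arm
def bp(name,px,z):
    c=imaging.calibration(name); K=np.array(c['mtx']); p=np.array(c['position'])
    M=R.from_euler('xyz',c['rotation']).as_matrix()
    px=np.atleast_2d(np.array(px,float)); 
    d=np.c_[(px[:,0]-K[0,2])/K[0,0],(px[:,1]-K[1,2])/K[1,1],np.ones(len(px))]@M.T
    return p+d*((z-p[2])/d[:,2])[:,None]
def pj(name,P):
    c=imaging.calibration(name); K=np.array(c['mtx']); p=np.array(c['position'])
    M=R.from_euler('xyz',c['rotation']).as_matrix()
    q=(np.atleast_2d(P)-p)@M; q=q@K.T; return q[:,:2]/q[:,2:]
def uz(X,f,ox,oy): X=np.atleast_2d(np.array(X,float)); return (X+.5)/f-.5+[ox,oy]
def toolmat():
    s=monitor.observe(); return s, R.from_euler('xyz',s['orientation']).as_matrix()
E
python3 - <<'E'
from h import *
np.set_printoptions(precision=4,suppress=True)
z=lambda X:uz(X,5.7,280,150)
c=bp("top",z([[118,82],[722,228],[658,530],[45,375]]),.05); print("deck",c, c.mean(0)); print(np.linalg.norm(np.diff(np.r_[c,c[:1]],axis=0),axis=1))
s=bp("top",z([[145,98],[693,236],[637,500],[77,355]]),.05);print("screws",s.mean(0))
u=(c[0]+c[3]-c[1]-c[2]);u2=(s[0]+s[3]-s[1]-s[2]); print("y axis yaw",np.degrees(np.arctan2(-u[0],u[1])),np.degrees(np.arctan2(-u2[0],u2[1])))
hub=bp("top",z([258,238]),.0945);print("hub",hub)
print("knob",bp("top",z([328,110]),.1305))
k=bp("top",z([[492,243],[690,290],[665,412],[470,368]]),.084);print("cass",k,k.mean(0),np.linalg.norm(np.diff(np.r_[k,k[:1]],axis=0),axis=1))
t=lambda X:uz(X,4.2,150,110)
w=bp("top",t([[65,295],[405,297],[397,535],[45,525]]),.046);print("tray rim",w,w.mean(0),np.linalg.norm(np.diff(np.r_[w,w[:1]],axis=0),axis=1))
print("bottle cap",bp("top",t([395,65]),.12),"jar",bp("top",[140,285],.05))
sz=lambda X:uz(X,6,230,150)
print("side hub",bp("side",sz([257,234]),.0945),"side knob top",bp("side",sz([165,122]),.1305))
k=bp("side",sz([[330,68],[435,85],[383,165],[280,145]]),.084);print("side cass",k.mean(0))
R6=R.from_euler('xyz',monitor.observe()['orientation']).as_matrix();print(R6)
E
```

```text
deck [[ 0.6222 -0.1161  0.05  ]
 [ 0.5612 -0.3599  0.05  ]
 [ 0.4387 -0.3279  0.05  ]
 [ 0.5006 -0.0861  0.05  ]] [ 0.5307 -0.2225  0.05  ]
[0.2513 0.1267 0.2496 0.1252]
screws [ 0.5331 -0.2235  0.05  ]
y axis yaw -14.204607367879753 -14.663862497569275
hub [[ 0.5463 -0.1676  0.0945]]
knob [[ 0.5871 -0.1911  0.1305]]
cass [[ 0.5469 -0.2599  0.084 ]
 [ 0.5282 -0.3363  0.084 ]
 [ 0.4802 -0.3241  0.084 ]
 [ 0.4973 -0.2496  0.084 ]] [ 0.5132 -0.2925  0.084 ] [0.0786 0.0495 0.0765 0.0506]
tray rim [[0.5846 0.1971 0.046 ]
 [0.5837 0.0097 0.046 ]
 [0.4516 0.0119 0.046 ]
 [0.4569 0.2012 0.046 ]] [0.5192 0.105  0.046 ] [0.1874 0.1322 0.1894 0.1278]
bottle cap [[0.6899 0.0112 0.12  ]] jar [[0.3447 0.2388 0.05  ]]
side hub [[ 0.5426 -0.1691  0.0945]] side knob top [[ 0.5815 -0.1952  0.1305]]
side cass [ 0.5097 -0.2963  0.084 ]
[[-0.0004  0.9342  0.3567]
 [ 0.0012  0.3567 -0.9342]
 [-1.      0.     -0.0012]]
```

```bash
python3 -m creep '[[[0,0.636,-0.313,-1,0,0],[0,0.636,-0.313,-1,0,0],[0,0.636,-0.313,-1,0,0],[0,0.636,-0.313,-1,0,0],[0,0.636,-0.313,-1,0,0],[0,0.636,-0.313,-1,0,0],[0,0.636,-0.313,-1,0,0],[0,0.636,-0.313,-1,0,0],[0,0.636,-0.313,-1,0,0],[0,0.636,-0.313,-1,0,0]]]' 1
python3 - <<'E'
from h import *
np.set_printoptions(precision=4,suppress=True)
s,M=toolmat();print(s['tool_pos'],M,s['ft_force'])
t=np.array([.5855,-.193,.20])-s['tool_pos']
print(t@M/.75)
E
```

```text
clock: 0.98
tool_pos: [0.5076, -0.2768, 0.2392]
orientation: [-2.776, 1.571, 2.825]
ft_force: [-0.2, -1.5, -0.5]
gripper_width: 0.0854
[ 0.5076 -0.2768  0.2392] [[-0.0002  0.6307  0.776 ]
 [ 0.0001  0.776  -0.6307]
 [-1.     -0.0001 -0.0002]] [-0.1761 -1.5311 -0.4979]
[0.0523 0.1522 0.0102]
```

```bash
python3 -m creep '[[[0.05,0.152,0.01,-0.83,0,0],[0.05,0.152,0.01,-0.83,0,0],[0.05,0.152,0.01,-0.83,0,0],[0.05,0.152,0.01,-0.83,0,0],[0.05,0.152,0.01,-0.83,0,0],[0.05,0.152,0.01,-0.83,0,0]]]' 1
python3 - <<'E'
from h import *
import cv2
np.set_printoptions(precision=4,suppress=True)
s,M=toolmat();print(s['tool_pos'],M,s['ft_force'])
for n in ("wrist","top","side"):
    print(imaging.calibration(n))
    cv2.imwrite(f"pics/{n}1.png",cv2.cvtColor(imaging.snapshot(n),cv2.COLOR_RGB2BGR))
E
```

```text
clock: 1.48
tool_pos: [0.5841, -0.1946, 0.2014]
orientation: [-3.029, 1.57, 3.005]
ft_force: [-0.8, -0.7, 0.3]
gripper_width: 0.0849
[ 0.5841 -0.1946  0.2014] [[-0.001   0.2466  0.9691]
 [ 0.0001  0.9691 -0.2466]
 [-1.     -0.0001 -0.001 ]] [-0.8248 -0.7394  0.3492]
{'mtx': array([[325.1923,   0.    , 282.0282],
       [  0.    , 325.1923, 208.018 ],
       [  0.    ,   0.    ,   1.    ]]), 'position': array([ 0.6025, -0.1196,  0.3365]), 'rotation': array([ 2.8354,  0.001 , -0.2489])}
{'mtx': array([[449.4577,   0.    , 283.2315],
       [  0.    , 449.4577, 205.9925],
       [  0.    ,   0.    ,   1.    ]]), 'position': array([ 0.3189, -0.07  ,  1.0557]), 'rotation': array([-2.942 , -0.0063, -1.5711])}
{'mtx': array([[395.2759,   0.    , 279.7717],
       [  0.    , 395.2759, 203.6699],
       [  0.    ,   0.    ,   1.    ]]), 'position': array([0.4526, 0.6525, 0.5718]), 'rotation': array([-2.1331,  0.0145, -3.0623])}
```

View pics/wrist1.png

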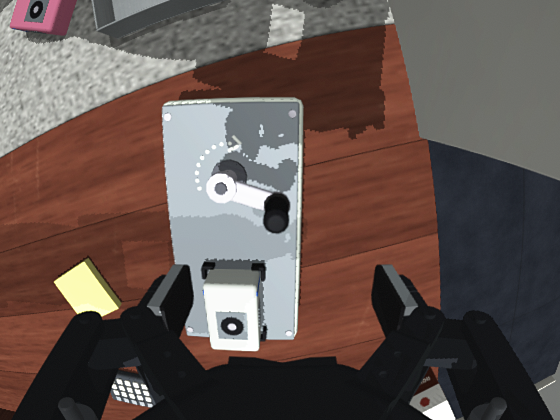

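View pics/side1.png

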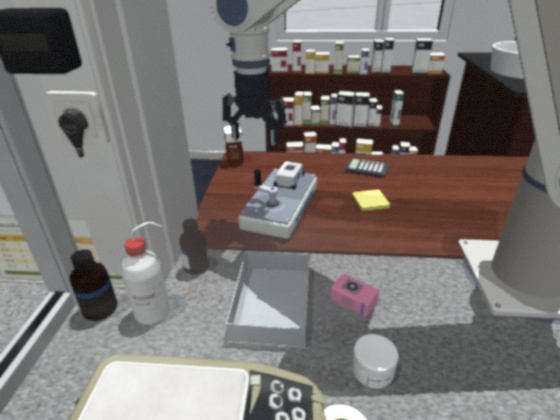

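```bash
python3 - <<'E'
import cv2
a=cv2.imread("pics/wrist1.png")
cv2.imwrite("pics/w1z.png",cv2.resize(a[90:365,150:330],None,fx=2.18,fy=2.18,interpolation=cv2.INTER_CUBIC))
cv2.imwrite("pics/w1k.png",cv2.resize(a[160:250,190:310],None,fx=6,fy=6,interpolation=cv2.INTER_CUBIC))
E
```

```text
(no output)
```

View pics/w1z.png

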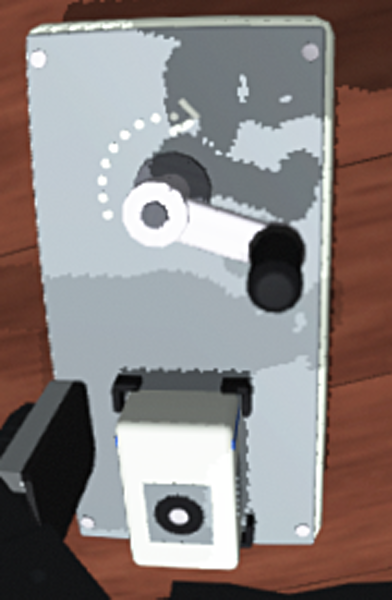

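View pics/w1k.png

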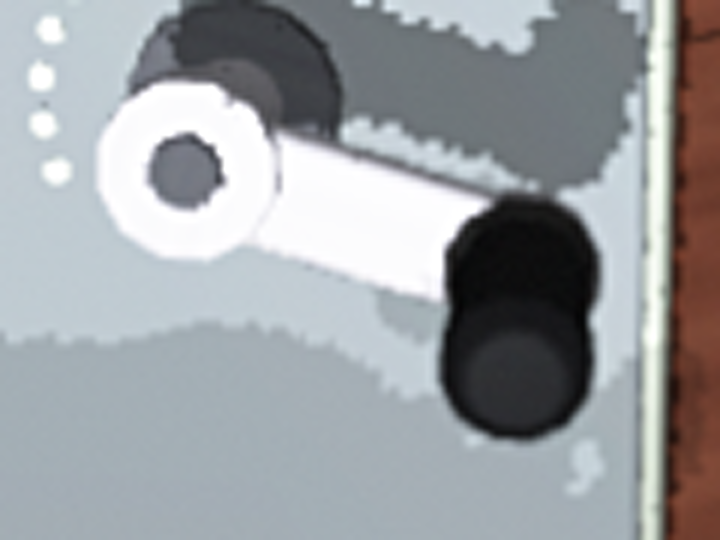

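```bash
cat >> h.py <<'E'
def wbp(cal,px,z):
    K=np.array(cal['mtx']);p=np.array(cal['position']);M=R.from_euler('xyz',cal['rotation']).as_matrix()
    px=np.atleast_2d(np.array(px,float)); d=px-[K[0,2],K[1,2]]; r=np.linalg.norm(d,axis=1); th=r/K[0,0]
    v=np.c_[d/r[:,None]*np.sin(th)[:,None],np.cos(th)]@M.T
    return p+v*((z-p[2])/v[:,2])[:,None]
E
python3 - <<'E'
from h import *
np.set_printoptions(precision=4,suppress=True)
cal=imaging.calibration("wrist")
print(cal['position'])
k=lambda X:uz(X,6,190,160); z=lambda X:uz(X,2.18,150,90)
print("hub",wbp(cal,k([185,170]),.0945),"knobtop",wbp(cal,k([516,367]),.1305),"knob base",wbp(cal,k([522,270]),.0905))
h=wbp(cal,k([185,170]),.0945)[0];n=wbp(cal,k([516,367]),.1305)[0];print(n-h,np.hypot(*(n-h)[:2]),np.degrees(np.arctan2(*(n-h)[1::-1])))
c=wbp(cal,z([[120,422],[241,424],[237,569],[136,562]]),.084);print("cass",c,c.mean(0),np.linalg.norm(np.diff(np.r_[c,c[:1]],axis=0),axis=1))
s=wbp(cal,z([[38,59],[310,51],[303,531],[87,522]]),.05);print("screws",s,s.mean(0))
u=s[0]+s[1]-s[2]-s[3];print(np.degrees(np.arctan2(-u[0],u[1])))
E
```

```text
[ 0.6022 -0.1208  0.3373]
hub [[ 0.5409 -0.1674  0.0945]] knobtop [[ 0.5796 -0.1918  0.1305]] knob base [[ 0.5795 -0.1926  0.0905]]
[ 0.0387 -0.0244  0.036 ] 0.045777298531045285 -32.22942492672953
cass [[ 0.4958 -0.251   0.084 ]
 [ 0.5456 -0.2633  0.084 ]
 [ 0.5208 -0.3415  0.084 ]
 [ 0.4744 -0.3276  0.084 ]] [ 0.5091 -0.2958  0.084 ] [0.0513 0.082  0.0484 0.0795]
screws [[ 0.5003 -0.0987  0.05  ]
 [ 0.6096 -0.1269  0.05  ]
 [ 0.5506 -0.3531  0.05  ]
 [ 0.441  -0.3237  0.05  ]] [ 0.5254 -0.2256  0.05  ]
-14.692546428574166
```

```bash
python3 - <<'E'
from h import *
np.set_printoptions(precision=4,suppress=True)
s,M=toolmat();print(s['clock'],s['tool_pos'],s['ft_force'],s['ft_torque'],np.degrees(np.arctan2(M[1,2],M[0,2])))
t=np.array([.5796,-.1919,.1055])-s['tool_pos']
print(t@M/.75)
E
```

```text
1.6333 [ 0.5838 -0.1958  0.2022] [ 0.5692 -0.423  -0.1379] [ 0.0327 -0.0092  0.0372] -14.367980891162373
[ 0.129   0.0037 -0.0068]
```

```bash
python3 -m creep '[[[0.03,0.003,-0.007,0,0,0],[0.08,0.003,-0.007,0,0,0],[0.11,0.003,-0.007,0,0,0],[0.128,0.003,-0.007,0,0,0],[0.128,0.003,-0.007,0,0,0],[0.128,0.003,-0.007,0,0,0]]]' 1
python3 - <<'E'
from h import *
import cv2
np.set_printoptions(precision=4,suppress=True)
for n in ("wrist","side"):
    s,M=toolmat();print(s['clock'],s['tool_pos'],s['ft_force'])
    print(imaging.calibration("wrist")['position'])
    cv2.imwrite(f"pics/{n}2.png",cv2.cvtColor(imaging.snapshot(n),cv2.COLOR_RGB2BGR))
E
```

```text
clock: 2.13
tool_pos: [0.5797, -0.1921, 0.1061]
orientation: [3.087, 1.571, 2.838]
ft_force: [-0.3, 0.9, 0.5]
gripper_width: 0.0852
2.1333 [ 0.5797 -0.1921  0.1061] [-0.3138  0.942   0.4818]
[ 0.598  -0.1171  0.2411]
2.1833 [ 0.5805 -0.1922  0.107 ] [-0.268  -0.3427  0.6731]
[ 0.5986 -0.1171  0.2421]
```

View pics/wrist2.png

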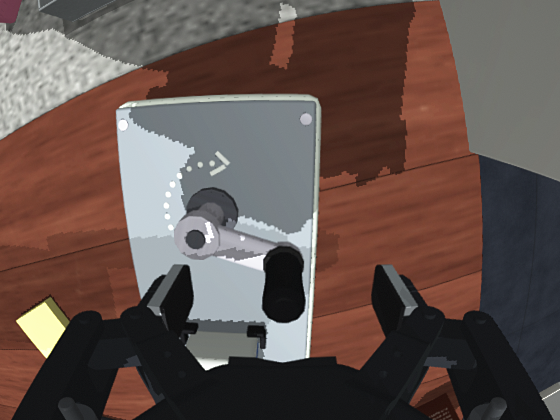

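```bash
python3 - <<'E'
from h import *
np.set_printoptions(precision=4,suppress=True)
cal=imaging.calibration("wrist")
cal['position']=np.array([.5983,-.1171,.2416])
print(wbp(cal,[[284,302]],.1305),wbp(cal,[[196,238]],.0945))
E
```

```text
[[ 0.5809 -0.1903  0.1305]] [[ 0.5415 -0.1669  0.0945]]
```

```bash
python3 -m creep '[[[0,0,0,0,0,0],[0,0,0,0,0,0],[0,0,0,0,0,0],[0,0,0,0,0,0],[0,0,0,0,0,0],[0,0,0,0,0,0],[0,0,0,0,0,0]]]' -1
python3 - <<'E'
from h import *
import cv2
np.set_printoptions(precision=4,suppress=True)
for n in ("wrist",):
    s,M=toolmat();print(s['clock'],s['tool_pos'],s['ft_force'],s['gripper_width'])
    cv2.imwrite(f"pics/{n}3.png",cv2.cvtColor(imaging.snapshot(n),cv2.COLOR_RGB2BGR))
    s,M=toolmat();print(s['clock'],s['tool_pos'],s['ft_force'],s['gripper_width'])
E
```

```text
clock: 2.82
tool_pos: [0.5804, -0.1915, 0.1065]
orientation: [-0.042, 1.57, -0.29]
ft_force: [0.2, -0.3, 5.0]
gripper_width: 0.0163
2.8167 [ 0.5804 -0.1915  0.1065] [ 0.1559 -0.2813  4.9881] 0.016302000329642716
2.8667 [ 0.5804 -0.1915  0.1065] [ 0.3512 -0.1165  4.7157] 0.016351346621649332
```

View pics/wrist3.png

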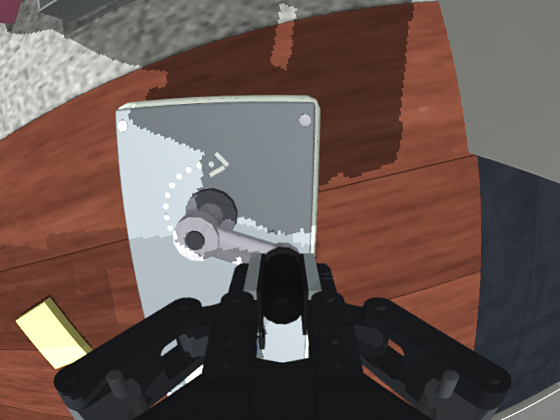

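```bash
cat > circ.py <<'E'
# circ.py phi0 phi1 n [dz dy]: rows on .001 grid from start offset; a0 tool-frame start angle
import sys,numpy as np
a0=np.radians(-31.8+14.37); r=.045/.75
def P(phi): # (y,z) rel. to start, rounded
    a=a0-phi; return np.round(np.array([r*(np.sin(a)-np.sin(a0)), r*(np.cos(a)-np.cos(a0))]),3)
p0,p1,n=float(sys.argv[1]),float(sys.argv[2]),int(sys.argv[3])
for k in range(1,n+1):
    d=P(p0+(p1-p0)*k/n)-P(p0); print(f"[0,{d[0]:.3f},{d[1]:.3f},0,0,0]",end="," if k<n else "\n")
E
for i in 0 1 2 3 4 5 6 7 8 9 10; do python3 circ.py $(python3 -c "print(1.2*$i,1.2*$i+1.2)") 10; done
```

```text
[0,-0.007,-0.003,0,0,0],[0,-0.013,-0.006,0,0,0],[0,-0.019,-0.010,0,0,0],[0,-0.024,-0.015,0,0,0],[0,-0.029,-0.020,0,0,0],[0,-0.033,-0.026,0,0,0],[0,-0.037,-0.032,0,0,0],[0,-0.039,-0.039,0,0,0],[0,-0.041,-0.046,0,0,0],[0,-0.042,-0.053,0,0,0]
[0,0.000,-0.007,0,0,0],[0,0.001,-0.015,0,0,0],[0,0.003,-0.022,0,0,0],[0,0.005,-0.028,0,0,0],[0,0.008,-0.035,0,0,0],[0,0.012,-0.041,0,0,0],[0,0.017,-0.046,0,0,0],[0,0.022,-0.051,0,0,0],[0,0.028,-0.055,0,0,0],[0,0.035,-0.059,0,0,0]
[0,0.006,-0.002,0,0,0],[0,0.013,-0.004,0,0,0],[0,0.020,-0.005,0,0,0],[0,0.028,-0.005,0,0,0],[0,0.035,-0.004,0,0,0],[0,0.042,-0.003,0,0,0],[0,0.048,0.000,0,0,0],[0,0.055,0.003,0,0,0],[0,0.061,0.007,0,0,0],[0,0.066,0.011,0,0,0]
[0,0.005,0.006,0,0,0],[0,0.010,0.011,0,0,0],[0,0.013,0.018,0,0,0],[0,0.016,0.024,0,0,0],[0,0.018,0.031,0,0,0],[0,0.019,0.038,0,0,0],[0,0.019,0.046,0,0,0],[0,0.018,0.053,0,0,0],[0,0.017,0.060,0,0,0],[0,0.014,0.067,0,0,0]
[0,-0.003,0.006,0,0,0],[0,-0.007,0.012,0,0,0],[0,-0.011,0.018,0,0,0],[0,-0.016,0.023,0,0,0],[0,-0.022,0.027,0,0,0],[0,-0.028,0.031,0,0,0],[0,-0.035,0.033,0,0,0],[0,-0.042,0.035,0,0,0],
[... 736 characters left out ...]
,-0.008,0,0,0]
[0,0.006,0.003,0,0,0],[0,0.012,0.008,0,0,0],[0,0.017,0.013,0,0,0],[0,0.021,0.018,0,0,0],[0,0.025,0.024,0,0,0],[0,0.028,0.031,0,0,0],[0,0.030,0.038,0,0,0],[0,0.031,0.045,0,0,0],[0,0.032,0.052,0,0,0],[0,0.032,0.059,0,0,0]
[0,-0.002,0.007,0,0,0],[0,-0.004,0.014,0,0,0],[0,-0.006,0.021,0,0,0],[0,-0.010,0.027,0,0,0],[0,-0.014,0.033,0,0,0],[0,-0.019,0.038,0,0,0],[0,-0.025,0.043,0,0,0],[0,-0.031,0.046,0,0,0],[0,-0.038,0.049,0,0,0],[0,-0.044,0.052,0,0,0]
[0,-0.008,0.001,0,0,0],[0,-0.015,0.002,0,0,0],[0,-0.022,0.001,0,0,0],[0,-0.029,0.000,0,0,0],[0,-0.036,-0.002,0,0,0],[0,-0.043,-0.004,0,0,0],[0,-0.049,-0.008,0,0,0],[0,-0.055,-0.012,0,0,0],[0,-0.060,-0.017,0,0,0],[0,-0.064,-0.023,0,0,0]
```

```bash
cat > st.py <<'E'
import sys
from h import *
np.set_printoptions(precision=4,suppress=True)
phi=float(sys.argv[1]); a=np.radians(-31.8)-phi
rad=np.array([np.cos(a),np.sin(a)]); tan=np.array([np.sin(a),-np.cos(a)]) # clockwise dir
s,M=toolmat(); f=s['ft_force'][:2]
print("t",round(s['clock'],2),"pos",s['tool_pos'],"F",s['ft_force'],"rad %.1f tan %.1f w %.4f"%(f@rad,f@tan,s['gripper_width']))
hub=np.array([.5804,-.1915])-.045*np.array([np.cos(np.radians(-31.8)),np.sin(np.radians(-31.8))])
d=s['tool_pos'][:2]-hub; print("r %.4f phi %.3f"%(np.hypot(*d),(np.radians(-31.8)-np.arctan2(d[1],d[0]))%(2*np.pi)))
E
python3 -m creep '[[[0,-0.007,-0.003,0,0,0],[0,-0.013,-0.006,0,0,0],[0,-0.019,-0.010,0,0,0],[0,-0.024,-0.015,0,0,0],[0,-0.029,-0.020,0,0,0]]]'
python3 st.py 0.6
```

```text
clock: 3.28
tool_pos: [0.5618, -0.2085, 0.1065]
orientation: [0.337, 1.566, 0.088]
ft_force: [6.7, 6.0, 2.4]
gripper_width: 0.0165
t 3.28 pos [ 0.5618 -0.2085  0.1065] F [6.725  5.9614 2.3848] rad -2.7 tan -8.6 w 0.0165
r 0.0452 phi 0.566
```

```bash

python3 -m creep '[[[0,-0.004,-0.006,0,0,0],[0,-0.008,-0.012,0,0,0],[0,-0.010,-0.019,0,0,0],[0,-0.012,-0.026,0,0,0],[0,-0.013,-0.033,0,0,0],[0,-0.013,-0.040,0,0,0],[0,-0.012,-0.048,0,0,0],[0,-0.010,-0.055,0,0,0],[0,-0.008,-0.061,0,0,0],[0,-0.005,-0.068,0,0,0]]]'
python3 st.py 1.8
```

```text
clock: 4.12
tool_pos: [0.5127, -0.2016, 0.1067]
orientation: [-0.159, 1.563, -0.407]
ft_force: [8.9, -4.7, -3.5]
gripper_width: 0.0167
t 4.12 pos [ 0.5127 -0.2016  0.1067] F [ 8.921  -4.6608 -3.5496] rad -3.0 tan -9.6 w 0.0167
r 0.0448 phi 1.731
```

```bash

python3 -m creep '[[[0,0.004,-0.006,0,0,0],[0,0.009,-0.011,0,0,0],[0,0.014,-0.016,0,0,0],[0,0.020,-0.020,0,0,0],[0,0.027,-0.024,0,0,0],[0,0.033,-0.026,0,0,0],[0,0.040,-0.028,0,0,0],[0,0.047,-0.029,0,0,0],[0,0.055,-0.029,0,0,0],[0,0.062,-0.028,0,0,0]]]'
python3 st.py 3.0
for i in 3 4.2 5.4 6.6 7.8 9 10.2; do python3 circ.py $i $(python3 -c "print($i+1.2)") 10; done
```

```text
clock: 4.95
tool_pos: [0.5005, -0.1514, 0.1064]
orientation: [-1.153, 1.568, -1.401]
ft_force: [-3.7, -9.8, 7.8]
gripper_width: 0.0166
t 4.95 pos [ 0.5005 -0.1514  0.1064] F [-3.7006 -9.8351  7.7906] rad -0.6 tan -10.5 w 0.0166
r 0.0448 phi 2.962
[0,0.007,0.001,0,0,0],[0,0.013,0.004,0,0,0],[0,0.020,0.007,0,0,0],[0,0.026,0.011,0,0,0],[0,0.031,0.015,0,0,0],[0,0.036,0.021,0,0,0],[0,0.041,0.026,0,0,0],[0,0.044,0.033,0,0,0],[0,0.047,0.039,0,0,0],[0,0.049,0.046,0,0,0]
[0,0.001,0.007,0,0,0],[0,0.001,0.015,0,0,0],[0,0.000,0.022,0,0,0],[0,-0.001,0.029,0,0,0],[0,-0.004,0.036,0,0,0],[0,-0.007,0.042,0,0,0],[0,-0.011,0.048,0,0,0],[0,-0.015,0.054,0,0,0],[0,-0.020,0.059,0,0,0],[0,-0.026,0.063,0,0,0]
[0,-0.006,0.004,0,0,0],[0,-0.013,0.006,0,0,0],[0,-0.020,0.008,0,0,0],[0,-0.027,0.009,0,0,0],[0,-0.034,0.010,0,0,0],[0,-0.041,0.009,0,0,0],[0,-0.049,0.008,0,0,0],[0,-0.055,0.005,0,0,0],[0,-0.062,0.002,0,0,0],[0,-0.068,-0.001,0,0,0]
[0,-0.006,-0.005,0,0,0],[0,-0.011,-0.010,0,0,0],[0,-0.015,-0.016,0,0,0],[0,-0.019,-0.022,0,0,0],[0,-0.021,-0.029,0,0,0],[0,-0.023,-0.036,0,0,0],[0,-0.025,-0.043,0,0,0],[0,-0.025,-0.050,0,0,0],[0,-0.025,-0.057,0,0,0],[0,-0.023,-0.064,0,0,0]
[0,0.002,-0.007,0,0,0],[0,0.005,-0.013,0,0,0],[0,0.009,-0.020,0,0,0],[0,0.013,-0.025,0,0,0],[0,0.018,-0.030,0,0,0],[0,0.024,-0.035,0,0,0],[0,0.030,-0.038,0,0,0],[0,0.037,-0.041,0,0,0],[0,0.044,-0.044,0,0,0],[0,0.051,-0.045,0,0,0]
[0,0.007,0.000,0,0,0],[0,0.014,0.000,0,0,0],[0,0.021,0.001,0,0,0],[0,0.028,0.004,0,0,0],[0,0.035,0.007,0,0,0],[0,0.041,0.010,0,0,0],[0,0.047,0.015,0,0,0],[0,0.052,0.020,0,0,0],[0,0.056,0.025,0,0,0],[0,0.060,0.031,0,0,0]
[0,0.003,0.007,0,0,0],[0,0.005,0.014,0,0,0],[0,0.006,0.021,0,0,0],[0,0.007,0.028,0,0,0],[0,0.007,0.035,0,0,0],[0,0.005,0.042,0,0,0],[0,0.003,0.049,0,0,0],[0,0.001,0.056,0,0,0],[0,-0.003,0.062,0,0,0],[0,-0.007,0.068,0,0,0]
```

```bash

python3 -m creep '[[[0,0.007,0.001,0,0,0],[0,0.013,0.004,0,0,0],[0,0.020,0.007,0,0,0],[0,0.026,0.011,0,0,0],[0,0.031,0.015,0,0,0],[0,0.036,0.021,0,0,0],[0,0.041,0.026,0,0,0],[0,0.044,0.033,0,0,0],[0,0.047,0.039,0,0,0],[0,0.049,0.046,0,0,0]]]'
python3 st.py 4.2
```

```text
clock: 5.78
tool_pos: [0.5401, -0.1224, 0.1062]
orientation: [-3.045, 1.564, 2.991]
ft_force: [-10.7, 1.6, 18.6]
gripper_width: 0.0164
t 5.78 pos [ 0.5401 -0.1224  0.1062] F [-10.7401   1.5775  18.5865] rad 1.1 tan -10.8 w 0.0164
r 0.0454 phi 4.112
```

```bash

python3 -m creep '[[[-0.001,0.001,0.007,0,0,0],[-0.001,0.001,0.015,0,0,0],[-0.001,0.000,0.022,0,0,0],[-0.001,-0.001,0.029,0,0,0],[-0.001,-0.004,0.036,0,0,0]]]'
python3 st.py 4.8
```

```text
clock: 6.2
tool_pos: [0.5659, -0.1303, 0.1064]
orientation: [2.865, 1.564, 2.616]
ft_force: [-5.1, 11.4, 10.6]
gripper_width: 0.0163
t 6.2 pos [ 0.5659 -0.1303  0.1064] F [-5.1156 11.382  10.5944] rad 6.0 tan -10.9 w 0.0163
r 0.0443 phi 4.722
```

```bash

python3 -m creep '[[[-0.001,-0.002,0.006,0,0,0],[-0.001,-0.006,0.012,0,0,0],[-0.001,-0.010,0.018,0,0,0],[-0.001,-0.015,0.023,0,0,0],[-0.001,-0.021,0.027,0,0,0]]]'
python3 st.py 5.4
```

```text
clock: 6.62
tool_pos: [0.5829, -0.1504, 0.1066]
orientation: [2.561, 1.566, 2.312]
ft_force: [0.2, 11.0, 1.8]
gripper_width: 0.0166
t 6.62 pos [ 0.5829 -0.1504  0.1066] F [ 0.1908 11.0039  1.764 ] rad 3.7 tan -10.4 w 0.0166
r 0.0443 phi 5.324
```

```bash

python3 -m creep '[[[0,-0.006,0.005,0,0,0],[0,-0.013,0.007,0,0,0],[0,-0.020,0.009,0,0,0],[0,-0.027,0.010,0,0,0],[0,-0.034,0.011,0,0,0],[0,-0.041,0.010,0,0,0],[0,-0.049,0.009,0,0,0],[0,-0.055,0.006,0,0,0]]]'
python3 st.py 6.36
```

```text
clock: 7.28
tool_pos: [0.5791, -0.1924, 0.1067]
orientation: [1.267, 1.568, 1.018]
ft_force: [6.8, 7.5, -3.4]
gripper_width: 0.0166
t 7.28 pos [ 0.5791 -0.1924  0.1067] F [ 6.8158  7.4922 -3.4418] rad 1.1 tan -10.1 w 0.0166
r 0.0444 phi 0.033
```

```bash

python3 -m creep '[[[0,-0.007,-0.003,0,0,0],[0,-0.013,-0.006,0,0,0],[0,-0.019,-0.011,0,0,0],[0,-0.024,-0.016,0,0,0],[0,-0.028,-0.022,0,0,0],[0,-0.032,-0.028,0,0,0],[0,-0.034,-0.035,0,0,0],[0,-0.036,-0.042,0,0,0]]]'
python3 st.py 7.32
```

```text
clock: 7.95
tool_pos: [0.543, -0.2121, 0.1069]
orientation: [0.124, 1.567, -0.125]
ft_force: [10.4, 1.0, -8.7]
gripper_width: 0.0166
t 7.95 pos [ 0.543  -0.2121  0.1069] F [10.3598  0.9584 -8.6674] rad -1.2 tan -10.3 w 0.0166
r 0.0443 phi 0.997
```

```bash

python3 -m creep '[[[0.001,-0.002,-0.007,0,0,0],[0.001,-0.002,-0.014,0,0,0],[0.001,-0.002,-0.021,0,0,0],[0.001,0,-0.028,0,0,0],[0.001,0.002,-0.035,0,0,0],[0.001,0.005,-0.041,0,0,0],[0.001,0.009,-0.048,0,0,0],[0.001,0.013,-0.053,0,0,0]]]'
python3 st.py 8.28
```

```text
clock: 8.62
tool_pos: [0.507, -0.1944, 0.1067]
orientation: [-0.323, 1.565, -0.571]
ft_force: [6.3, -7.8, -4.7]
gripper_width: 0.0166
t 8.62 pos [ 0.507  -0.1944  0.1067] F [ 6.32   -7.7778 -4.6613] rad -0.9 tan -10.0 w 0.0166
r 0.0441 phi 1.940
```

```bash

python3 -m creep '[[[0,0.005,-0.005,0,0,0],[0,0.011,-0.010,0,0,0],[0,0.017,-0.013,0,0,0],[0,0.024,-0.016,0,0,0],[0,0.031,-0.019,0,0,0],[0,0.038,-0.020,0,0,0],[0,0.045,-0.020,0,0,0],[0,0.052,-0.020,0,0,0]]]'
python3 st.py 9.24
```

```text
clock: 9.28
tool_pos: [0.4996, -0.1539, 0.1065]
orientation: [-1.476, 1.567, -1.723]
ft_force: [-4.4, -17.2, 1.6]
gripper_width: 0.0164
t 9.28 pos [ 0.4996 -0.1539  0.1065] F [ -4.3728 -17.2031   1.5624] rad -2.1 tan -17.6 w 0.0164
r 0.0447 phi 2.902
```

```bash
python3 - <<'E'
from h import *
import cv2
for n in ("wrist","side","top"):
    cv2.imwrite(f"pics/{n}4.png",cv2.cvtColor(imaging.snapshot(n),cv2.COLOR_RGB2BGR))
E
python3 st.py 9.24
```

```text
t 9.43 pos [ 0.4997 -0.1525  0.1065] F [-1.8396 -4.2483  2.4407] rad 0.2 tan -4.6 w 0.0167
r 0.0451 phi 2.932
```

View pics/wrist4.png

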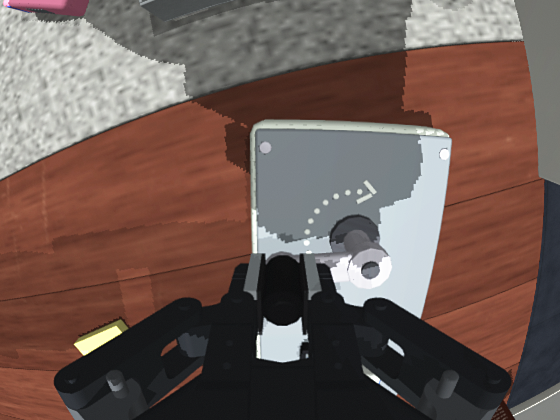

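View pics/side4.png

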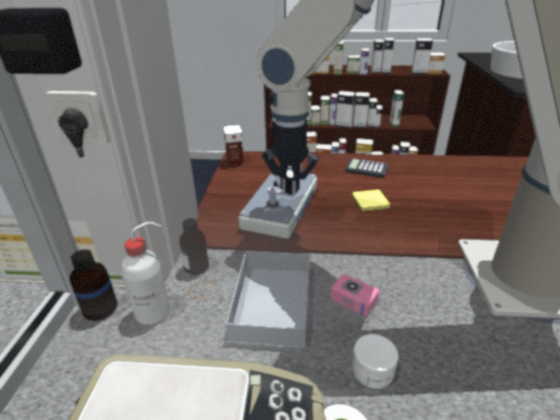

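View pics/top4.png

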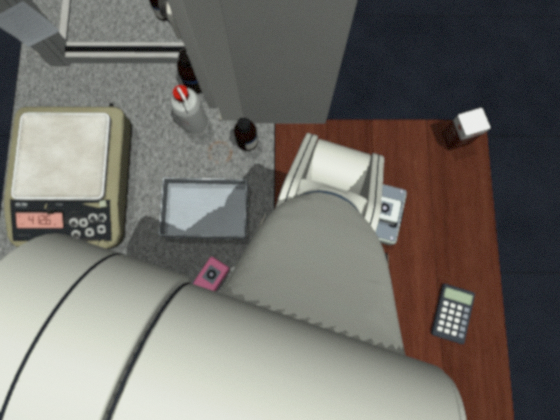

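```bash

python3 -m creep '[[[0,0,0,0,0,0],[0,0,0,0,0,0]]]'
python3 st.py 9.24
```

```text
clock: 9.6
tool_pos: [0.4999, -0.1518, 0.1065]
orientation: [-1.85, 1.57, -2.098]
ft_force: [-1.0, -3.0, 1.9]
gripper_width: 0.0165
t 9.6 pos [ 0.4999 -0.1518  0.1065] F [-0.9511 -2.9931  1.8505] rad -0.2 tan -3.1 w 0.0165
r 0.0452 phi 2.949
```

```bash

python3 -m creep '[[[0,0.007,0.001,0,0,0],[0,0.014,0.004,0,0,0],[0,0.021,0.007,0,0,0]]]'
python3 st.py 9.6
python3 -m creep '[[[0,0,0,0,0,0],[0,0,0,0,0,0]]]'
python3 st.py 9.6
```

```text
clock: 9.85
tool_pos: [0.509, -0.1366, 0.1065]
orientation: [3.04, 1.57, 2.792]
ft_force: [-2.1, -3.7, 3.2]
gripper_width: 0.0164
t 9.85 pos [ 0.509  -0.1366  0.1065] F [-2.0697 -3.6656  3.1589] rad -0.9 tan -4.1 w 0.0164
r 0.0455 phi 3.341
clock: 10.02
tool_pos: [0.5094, -0.1364, 0.1065]
orientation: [1.969, 1.57, 1.723]
ft_force: [0.8, 0.4, 2.7]
gripper_width: 0.0168
t 10.02 pos [ 0.5094 -0.1364  0.1065] F [0.8238 0.4173 2.7435] rad -0.3 tan 0.9 w 0.0168
r 0.0453 phi 3.351
```

```bash

python3 -m creep '[[[0,0.003,0.002,0,0,0],[0,0.006,0.003,0,0,0],[0,0.009,0.005,0,0,0],[0,0.012,0.008,0,0,0],[0,0.015,0.011,0,0,0]]]'
python3 st.py 9.9
python3 -m creep '[[[0,0,0,0,0,0],[0,0,0,0,0,0],[0,0,0,0,0,0]]]'
python3 st.py 9.9
```

```text
clock: 10.43
tool_pos: [0.5199, -0.128, 0.1065]
orientation: [3.066, 1.57, 2.818]
ft_force: [-1.5, 0.1, 3.5]
gripper_width: 0.0167
t 10.43 pos [ 0.5199 -0.128   0.1065] F [-1.4582  0.0521  3.4677] rad 0.8 tan -1.2 w 0.0167
r 0.0456 phi 3.646
clock: 10.68
tool_pos: [0.52, -0.1281, 0.1065]
orientation: [1.622, 1.571, 1.374]
ft_force: [-0.4, -0.2, 2.8]
gripper_width: 0.0167
t 10.68 pos [ 0.52   -0.1281  0.1065] F [-0.4105 -0.1614  2.7781] rad 0.1 tan -0.4 w 0.0167
r 0.0455 phi 3.648
```

The resistance has dropped: 10 N while turning on the brake, now 1.2 N moving and about 0.3 N held. I'll release the knob and rise.

```bash

python3 -m creep '[[[0,0,0,0,0,0],[0,0,0,0,0,0],[0,0,0,0,0,0],[0,0,0,0,0,0],[0,0,0,0,0,0],[-0.04,0,0,0,0,0],[-0.09,0,0,0,0,0],[-0.14,0,0,0,0,0],[-0.14,0,0,0,0,0]]]' 0.6
python3 - <<'E'
from h import *
np.set_printoptions(precision=4,suppress=True)
s,M=toolmat();print(s['tool_pos'],M,s['gripper_width'],s['ft_force'])
t=np.array([.5095,-.2945,.21])-s['tool_pos']
print(t@M/.75)
E
```

```text
clock: 11.43
tool_pos: [0.5238, -0.1293, 0.2183]
orientation: [-0.013, 1.56, -0.261]
ft_force: [1.6, -0.2, 0.4]
gripper_width: 0.0684
[ 0.5238 -0.1293  0.2183] [[ 0.0109  0.2453  0.9694]
 [-0.0029  0.9694 -0.2453]
 [-0.9999 -0.0001  0.0113]] 0.06838613239873724 [ 1.6248 -0.1714  0.3818]
[ 0.0115 -0.2182  0.0354]
```

```bash

python3 -m creep '[[[0.01,-0.218,0.032,0,0,0],[0.01,-0.218,0.032,0,0,0],[0.01,-0.218,0.032,0,0,0],[0.01,-0.218,0.032,0,0,0],[0.04,-0.218,0.032,0,0,0],[0.09,-0.218,0.032,0,0,0],[0.09,-0.218,0.032,0,0,0],[0.09,-0.218,0.032,0,0,0]]]' 1
python3 - <<'E'
from h import *
import cv2
np.set_printoptions(precision=4,suppress=True)
s,M=toolmat();print(s['tool_pos'],M,s['ft_force']);print(imaging.calibration("wrist"))
cv2.imwrite("pics/wrist5.png",cv2.cvtColor(imaging.snapshot("wrist"),cv2.COLOR_RGB2BGR))
s,M=toolmat();print(s['tool_pos'])
E
```

```text
clock: 12.1
tool_pos: [0.5015, -0.2919, 0.1424]
orientation: [2.838, 1.566, 2.59]
ft_force: [0.6, 1.0, 0.5]
gripper_width: 0.0852
[ 0.5015 -0.2919  0.1424] [[-0.0044  0.2456  0.9694]
 [ 0.0027  0.9694 -0.2455]
 [-1.      0.0015 -0.0049]] [0.567  0.9779 0.4902]
{'mtx': array([[325.1923,   0.    , 282.0282],
       [  0.    , 325.1923, 208.018 ],
       [  0.    ,   0.    ,   1.    ]]), 'position': array([ 0.5203, -0.2172,  0.2776]), 'rotation': array([ 2.8371,  0.0049, -0.2479])}
[ 0.503  -0.2924  0.1442]
```

View pics/wrist5.png

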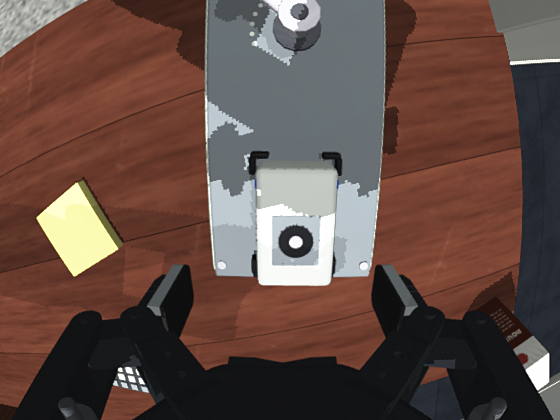

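```bash
python3 - <<'E'
import cv2
a=cv2.imread("pics/wrist5.png")
cv2.imwrite("pics/w5z.png",cv2.resize(a[140:300,200:390],None,fx=3.7,fy=3.7,interpolation=cv2.INTER_CUBIC))
E
```

```text
(no output)
```

View pics/w5z.png

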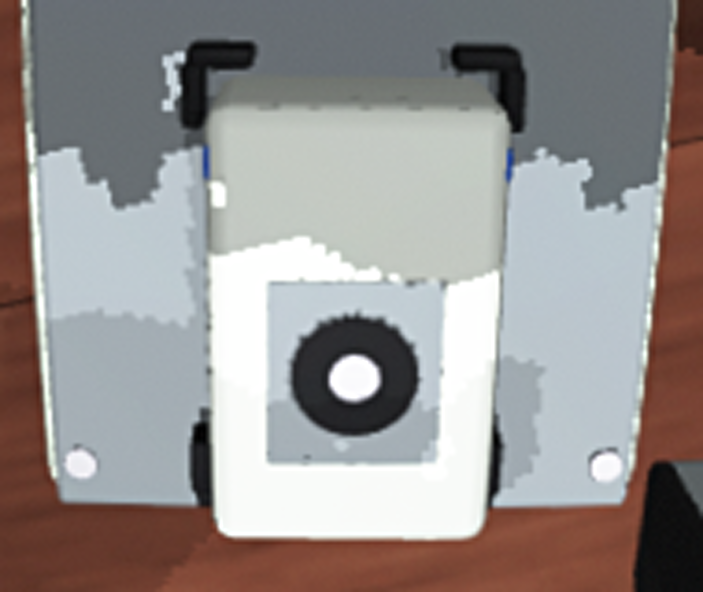

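```bash
python3 - <<'E'
from h import *
np.set_printoptions(precision=4,suppress=True)
cal=imaging.calibration("wrist");s,M=toolmat();print(s['tool_pos'],M,cal['position'])
cal['position']=np.array([.5203,-.2172,.2776]);cal['rotation']=np.array([2.8371,.0049,-.2479])
c=wbp(cal,uz([[208,110],[510,112],[486,537],[217,537]],3.7,200,140),.084);print("cass",c,c.mean(0),np.linalg.norm(np.diff(np.r_[c,c[:1]],axis=0),axis=1))
u=c[0]+c[1]-c[2]-c[3];print(np.degrees(np.arctan2(-u[0],u[1])))
for z in (.085,.065):
  t=np.array([c.mean(0)[0],c.mean(0)[1],z])-s['tool_pos'];print(t@M/.75)
E
```

```text
[ 0.503  -0.2924  0.1442] [[-0.0012  0.245   0.9695]
 [ 0.0007  0.9695 -0.245 ]
 [-1.      0.0004 -0.0013]] [ 0.5213 -0.2174  0.2793]
cass [[ 0.4951 -0.2483  0.084 ]
 [ 0.5432 -0.2606  0.084 ]
 [ 0.5237 -0.3383  0.084 ]
 [ 0.475  -0.3257  0.084 ]] [ 0.5092 -0.2932  0.084 ] [0.0497 0.0801 0.0503 0.08  ]
-14.342688869806251
[0.0789 0.0009 0.0085]
[0.1056 0.0009 0.0085]
```

```bash

python3 -m creep '[[[0,0.001,0.008,0,0,0],[0.03,0.001,0.008,0,0,0],[0.06,0.001,0.008,0,0,0],[0.085,0.001,0.008,0,0,0],[0.1,0.001,0.008,0,0,0],[0.105,0.001,0.008,0,0,0],[0.105,0.001,0.008,0,0,0]]]' 1
python3 - <<'E'
from h import *
import cv2
np.set_printoptions(precision=4,suppress=True)
s,M=toolmat();print(s['tool_pos'],s['ft_force'])
cv2.imwrite("pics/wrist6.png",cv2.cvtColor(imaging.snapshot("wrist"),cv2.COLOR_RGB2BGR))
s,M=toolmat();print(s['tool_pos'],s['ft_force'])
E
```

```text
clock: 12.73
tool_pos: [0.5098, -0.2933, 0.0657]
orientation: [-0.312, 1.57, -0.559]
ft_force: [0.2, -0.1, -0.1]
gripper_width: 0.0852
[ 0.5098 -0.2933  0.0657] [ 0.2466 -0.0933 -0.093 ]
[ 0.51   -0.2936  0.0663] [-0.5629 -0.4044 -0.8768]
```

View pics/wrist6.png

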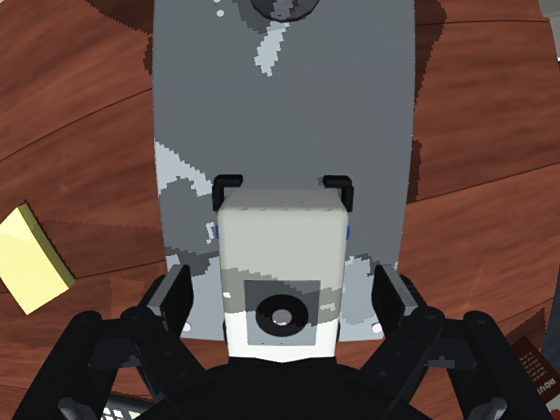

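```bash

python3 -m creep '[[[0,0,0,0,0,0],[0,0,0,0,0,0],[0,0,0,0,0,0],[0,0,0,0,0,0],[0,0,0,0,0,0],[0,0,0,0,0,0],[0,0,0,0,0,0]]]' -1
python3 -m creep '[[[-0.01,0,0,0,0,0],[-0.02,0,0,0,0,0],[-0.03,0,0,0,0,0],[-0.04,0,0,0,0,0],[-0.05,0,0,0,0,0]]]'
python3 - <<'E'
from h import *
import cv2
np.set_printoptions(precision=4,suppress=True)
s,M=toolmat();print(s['tool_pos'],s['ft_force'],s['gripper_width'])
cv2.imwrite("pics/wrist7.png",cv2.cvtColor(imaging.snapshot("wrist"),cv2.COLOR_RGB2BGR))
E
```

```text
clock: 13.37
tool_pos: [0.5097, -0.2938, 0.0666]
orientation: [-0.272, 1.569, -0.52]
ft_force: [-0.8, 0.3, 6.2]
gripper_width: 0.0489
clock: 13.78
tool_pos: [0.5092, -0.2935, 0.1039]
orientation: [-0.3, 1.57, -0.547]
ft_force: [-0.2, 0.6, -1.0]
gripper_width: 0.0491
[ 0.5092 -0.2935  0.1039] [-0.1804  0.5623 -0.9993] 0.049119903167454536
```

View pics/wrist7.png

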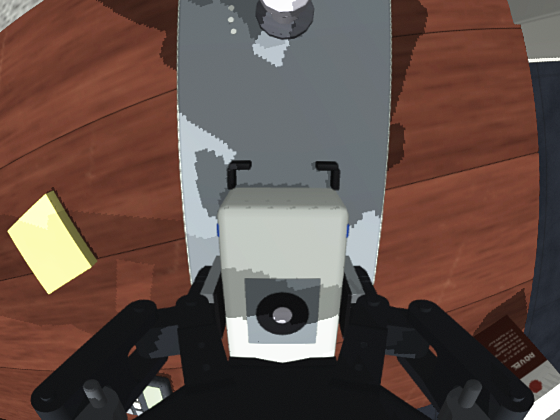

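```bash

python3 -m creep '[[[-0.04,0,0,0,0,0],[-0.08,0,0,0,0,0],[-0.12,0.02,-0.005,0,0,0],[-0.14,0.06,-0.014,0,0,0],[-0.14,0.1,-0.023,-0.05,0,0],[-0.14,0.14,-0.033,-0.1,0,0],[-0.14,0.18,-0.042,-0.15,0,0],[-0.14,0.22,-0.051,-0.2,0,0],[-0.14,0.26,-0.061,-0.25,0,0],[-0.14,0.29,-0.068,-0.3,0,0]]]'
python3 - <<'E'
from h import *
np.set_printoptions(precision=4,suppress=True)
s,M=toolmat();print(s['tool_pos'],M,s['ft_force'],s['gripper_width'])
t=np.array([.516,.105,.20])-s['tool_pos'];print(t@M/.75,np.degrees(np.arctan2(M[1,2],M[0,2]))/30)
E
```

```text
clock: 14.67
tool_pos: [0.5125, -0.068, 0.2081]
orientation: [1.604, 1.57, 1.515]
ft_force: [0.1, 0.1, -1.0]
gripper_width: 0.0491
[ 0.5125 -0.068   0.2081] [[ 0.      0.0888  0.9961]
 [ 0.0003  0.9961 -0.0888]
 [-1.      0.0003 -0.    ]] [ 0.1138  0.0537 -0.9783] 0.049063552809356994
[ 0.0109  0.2301 -0.0159] -0.1697832293347191
```

```bash

python3 -m creep '[[[0,0.04,-0.003,-0.05,0,0],[0,0.08,-0.006,-0.1,0,0],[0,0.12,-0.009,-0.17,0,0],[0,0.16,-0.012,-0.17,0,0],[0,0.2,-0.014,-0.17,0,0],[0,0.22,-0.016,-0.17,0,0],[0,0.224,-0.016,-0.17,0,0],[0,0.224,-0.016,-0.17,0,0]]]'
python3 - <<'E'
from h import *
import cv2
np.set_printoptions(precision=4,suppress=True)
s,M=toolmat();print(s['tool_pos'],M,s['ft_force'],s['gripper_width']);cal=imaging.calibration("wrist");print(cal)
cv2.imwrite("pics/wrist8.png",cv2.cvtColor(imaging.snapshot("wrist"),cv2.COLOR_RGB2BGR))
cv2.imwrite("pics/side8.png",cv2.cvtColor(imaging.snapshot("side"),cv2.COLOR_RGB2BGR))
E
```

```text
clock: 15.33
tool_pos: [0.5162, 0.0991, 0.208]
orientation: [-0.575, 1.571, -0.575]
ft_force: [-0.3, 0.0, -1.3]
gripper_width: 0.0492
[0.5162 0.0991 0.208 ] [[ 0.0001 -0.0004  1.    ]
 [-0.0001  1.      0.0004]
 [-1.     -0.0001  0.0001]] [-0.2803  0.0098 -1.3257] 0.04916006831876159
{'mtx': array([[325.1923,   0.    , 282.0282],
       [  0.    , 325.1923, 208.018 ],
       [  0.    ,   0.    ,   1.    ]]), 'position': array([0.5154, 0.1766, 0.343 ]), 'rotation': array([ 2.8355, -0.0003,  0.0006])}
```

View pics/wrist8.png

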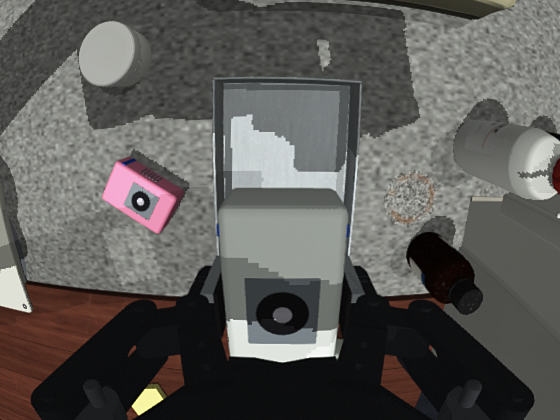

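View pics/side8.png

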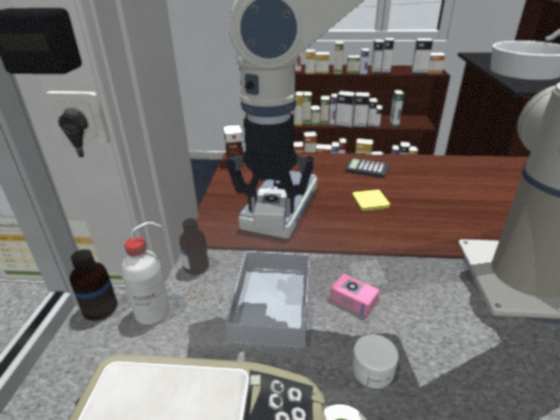

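```bash
python3 - <<'E'
from h import *
np.set_printoptions(precision=4,suppress=True)
cal=imaging.calibration("wrist");s,M=toolmat();print(s['tool_pos'])
print(wbp(cal,[[214,80],[361,82],[354,180],[218,180]],.048))
print(bp("side",[[243,255],[309,255],[304,347],[229,344]],.048))
E
```

```text
[0.5161 0.0978 0.2079]
[[0.4544 0.2028 0.048 ]
 [0.587  0.2013 0.048 ]
 [0.5833 0.1096 0.048 ]
 [0.4552 0.1096 0.048 ]]
[[0.5861 0.0269 0.048 ]
 [0.4502 0.0185 0.048 ]
 [0.4542 0.2447 0.048 ]
 [0.5735 0.2471 0.048 ]]
```

```bash

python3 -m creep '[[[0.02,0.008,0.004,0,0,0],[0.05,0.008,0.004,0,0,0],[0.08,0.008,0.004,0,0,0],[0.11,0.008,0.004,0,0,0],[0.14,0.008,0.004,0,0,0],[0.17,0.008,0.004,0,0,0],[0.2,0.008,0.004,0,0,0],[0.22,0.008,0.004,0,0,0],[0.235,0.008,0.004,0,0,0],[0.24,0.008,0.004,0,0,0]]]'
python3 -m creep '[[[0.003,0,0,0,0,0],[0.006,0,0,0,0,0],[0.009,0,0,0,0,0],[0.009,0,0,0,0,0]]]'
python3 - <<'E'
from h import *
import cv2
np.set_printoptions(precision=4,suppress=True)
s,M=toolmat();print(s['tool_pos'],s['ft_force'],s['gripper_width'])
cv2.imwrite("pics/wrist9.png",cv2.cvtColor(imaging.snapshot("wrist"),cv2.COLOR_RGB2BGR))
cv2.imwrite("pics/side9.png",cv2.cvtColor(imaging.snapshot("side"),cv2.COLOR_RGB2BGR))
s,M=toolmat();print(s['tool_pos'],s['ft_force'],s['gripper_width'])
E
```

```text
clock: 16.27
tool_pos: [0.5185, 0.1031, 0.0263]
orientation: [-2.936, 1.568, -2.939]
ft_force: [-0.4, 0.1, -1.9]
gripper_width: 0.0491
clock: 16.6
tool_pos: [0.5197, 0.1043, 0.0215]
orientation: [0.167, 1.57, 0.165]
ft_force: [-0.3, 0.5, -2.1]
gripper_width: 0.0491
[0.5197 0.1043 0.0215] [-0.2994  0.5344 -2.0651] 0.04907377440837978
[0.5197 0.1044 0.0216] [ 0.3882  1.1276 -1.4454] 0.049169744244794714
```

View pics/wrist9.png

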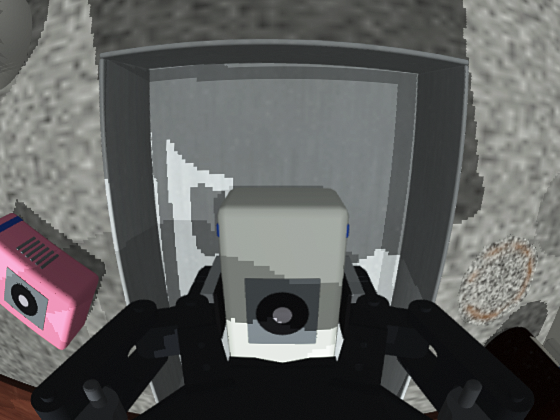

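View pics/side9.png

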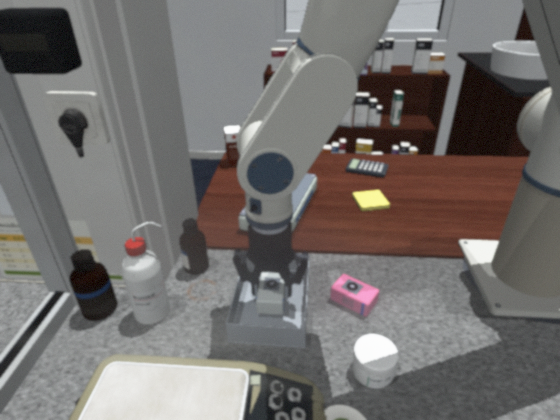

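```bash

python3 -m creep '[[[0.001,0,0,0,0,0],[0.002,0,0,0,0,0],[0.002,0,0,0,0,0]]]'
python3 -m creep '[[[0.001,0,0,0,0,0],[0.001,0,0,0,0,0],[0.001,0,0,0,0,0]]]'
```

```text
clock: 16.95
tool_pos: [0.5193, 0.1044, 0.0197]
orientation: [0.28, 1.571, 0.278]
ft_force: [1.0, 0.7, -2.5]
gripper_width: 0.0493
clock: 17.2
tool_pos: [0.5193, 0.1043, 0.0188]
orientation: [-3.111, 1.571, -3.113]
ft_force: [-1.2, -0.4, -0.6]
gripper_width: 0.049
```

```bash

python3 -m creep '[[[0.001,0,0,0,0,0],[0.001,0,0,0,0,0],[0.001,0,0,0,0,0]]]'
```

```text
clock: 17.45
tool_pos: [0.5192, 0.1044, 0.018]
orientation: [-3.025, 1.571, -3.027]
ft_force: [-0.5, -0.3, -0.3]
gripper_width: 0.0491
```

```bash

python3 -m creep '[[[0.001,0,0,0,0,0],[0.001,0,0,0,0,0],[0.001,0,0,0,0,0]]]'
```

```text
clock: 17.7
tool_pos: [0.5192, 0.1043, 0.0173]
orientation: [-2.915, 1.571, -2.917]
ft_force: [-0.1, -0.6, -0.9]
gripper_width: 0.049
```

```bash

python3 -m creep '[[[0.001,0,0,0,0,0],[0.001,0,0,0,0,0],[0.001,0,0,0,0,0]]]'
```

```text
clock: 17.95
tool_pos: [0.5192, 0.1043, 0.0165]
orientation: [-2.928, 1.571, -2.93]
ft_force: [-0.8, -0.1, -2.5]
gripper_width: 0.0489
```

```bash

python3 -m creep '[[[0.001,0,0,0,0,0],[0.001,0,0,0,0,0],[0.001,0,0,0,0,0]]]'
```

```text
clock: 18.2
tool_pos: [0.5192, 0.1043, 0.0158]
orientation: [-3.012, 1.571, -3.014]
ft_force: [0.8, -0.3, -1.9]
gripper_width: 0.0493
```

```bash

python3 -m creep '[[[0.001,0,0,0,0,0],[0.001,0,0,0,0,0],[0.001,0,0,0,0,0]]]'
python3 - <<'E'
from h import *
import cv2
for i in range(3): imaging.snapshot("side"); print(monitor.observe()['ft_force'])
a=cv2.cvtColor(imaging.snapshot("side"),cv2.COLOR_RGB2BGR)
cv2.imwrite("pics/side10.png",cv2.resize(a[230:360,210:330],None,fx=4.6,fy=4.6,interpolation=cv2.INTER_CUBIC))
E
```

```text
clock: 18.45
tool_pos: [0.5193, 0.1043, 0.015]
orientation: [3.034, 1.571, 3.033]
ft_force: [-0.6, 0.6, -1.8]
gripper_width: 0.0489
[ 0.38623554  0.5433754  -1.28805984]
[ 0.37926852  0.20885384 -1.64295354]
[-0.05480538 -0.24335961 -1.57488043]
```

View pics/side10.png

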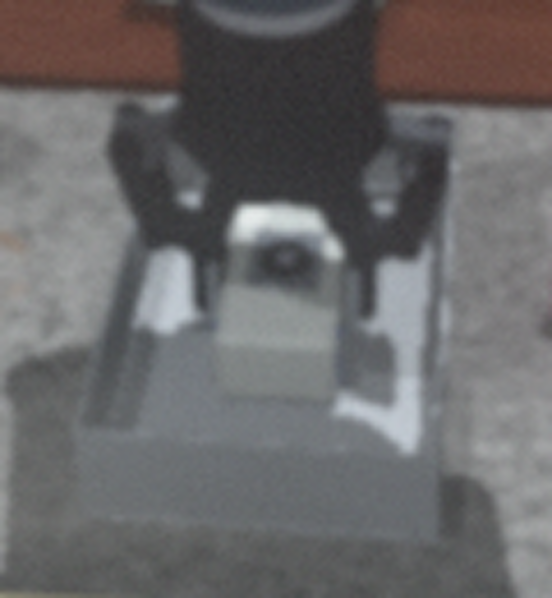

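```bash
python3 - <<'E'
from h import *
np.set_printoptions(precision=4,suppress=True)
p=uz([[278,396],[278,345]],4.6,210,230)
for z in (-.004,0.002,.008,.036,.042): print(z,bp("side",p,z)[:, :2].tolist())
print(pj("side",[[.519,.144,.002],[.519,.144,.036],[.519,.144,.040]]),p)
E
```

```text
-0.004 [[0.52017644452362, 0.13822896996830725], [0.5229661989392081, 0.11044752263624413]]
0.002 [[0.5194718119320085, 0.14358785389092676], [0.5222324957774397, 0.11609590247621648]]
0.008 [[0.5187671793403972, 0.14894673781354628], [0.5214987926156713, 0.12174428231618872]]
0.036 [[0.5154788939128772, 0.17395486278577071], [0.5180748445274187, 0.14810338823605929]]
0.042 [[0.5147742613212657, 0.1793137467083903], [0.5173411413656502, 0.15375176807603147]]
[[270.2731 315.879 ]
 [269.7629 302.8975]
 [269.7012 301.3271]] [[270.0435 315.6957]
 [270.0435 304.6087]]
```

```bash

python3 -m creep '[[[0.001,0,0,0,0,0],[0.001,0,0,0,0,0],[0.001,0,0,0,0,0]]]'
python3 -c "
from h import *
for i in range(2): imaging.snapshot('side'); print(monitor.observe()['ft_force'])"
```

```text
clock: 18.9
tool_pos: [0.5192, 0.1043, 0.0143]
orientation: [-3.06, 1.571, -3.061]
ft_force: [-0.2, 0.0, -1.4]
gripper_width: 0.0491
[ 0.06076659  0.98164892 -0.68101262]
[-0.47928464 -0.04689785 -1.48957507]
```

```bash

python3 -m creep '[[[0.001,0,0,0,0,0],[0.001,0,0,0,0,0],[0.001,0,0,0,0,0]]]'
python3 -c "
from h import *
for i in range(2): imaging.snapshot('side'); print(monitor.observe()['ft_force'])"
```

```text
clock: 19.25
tool_pos: [0.5192, 0.1043, 0.0135]
orientation: [-3.098, 1.571, -3.1]
ft_force: [-0.1, -0.6, -1.9]
gripper_width: 0.049
[-0.63884081  0.85413966 -1.23194525]
[-0.38143728 -0.77291699 -2.37646011]
```

```bash
python3 - <<'E'
from h import *
import cv2
a=cv2.cvtColor(imaging.snapshot("wrist"),cv2.COLOR_RGB2BGR); cv2.imwrite("pics/wrist11.png",a)
L=[cv2.imread(f"pics/wrist{i}.png")[170:370,200:365] for i in (6,7,9)]+[a[170:370,200:365]]
cv2.imwrite("pics/cmp.png",cv2.resize(np.hstack(L),None,fx=1.2,fy=1.8))
E
```

```text
(no output)
```

View pics/cmp.png

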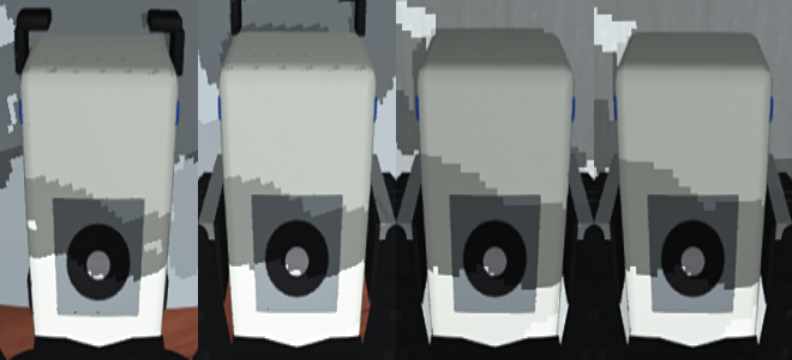

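View pics/wrist11.png

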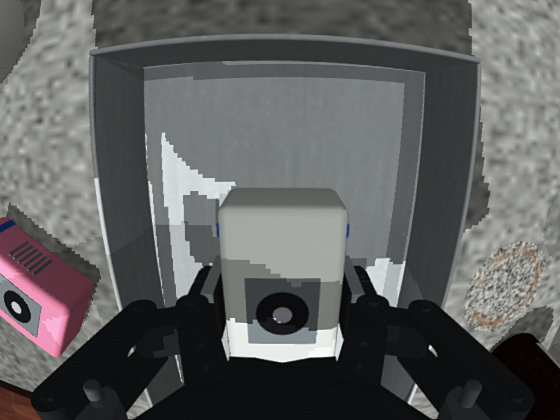

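```bash
python3 - <<'E'
from h import *
np.set_printoptions(precision=4,suppress=True)
cal=imaging.calibration("wrist");print(cal['position'],monitor.observe()['tool_pos'])
for z in (.052,.048,.044,.04):
    w=wbp(cal,[[92,52],[480,62]],z);print(z,w[:,:2].tolist(),np.linalg.norm(w[0]-w[1]))
for z in (-.006,-.002,.002,.006):
    w=wbp(cal,[[144,67],[425,73]],z);print(z,w[:,:2].tolist(),np.linalg.norm(w[0]-w[1]))
E
```

```text
[0.5187 0.1817 0.1486] [0.5193 0.1043 0.0136]
0.052 [[0.4566042789654074, 0.20478609969138759], [0.5841100679964821, 0.2016914654648616]] 0.12754333772264598
0.048 [[0.4540350672579943, 0.2057401601250369], [0.5868188895483131, 0.20251742518640273]] 0.13282292528969405
0.044 [[0.4514658555505813, 0.20669422055868625], [0.589527711100144, 0.20334338490794385]] 0.1381025128567421
0.04 [[0.4488966438431682, 0.20764828099233557], [0.5922365326519751, 0.20416934462948497]] 0.1433821004237903
-0.006 [[0.4506549268590425, 0.20592265118474817], [0.5895800089355846, 0.2029508866150095]] 0.13895686314332195
-0.002 [[0.4524143615052719, 0.20529704497000376], [0.5877457315158424, 0.2024021539642887]] 0.13536232896516265
0.002 [[0.4541737961515012, 0.20467143875525934], [0.5859114540961001, 0.2018534213135679]] 0.13176779478700332
0.006 [[0.4559332307977306, 0.20404583254051492], [0.584077176676358, 0.2013046886628471]] 0.12817326060884401
```

```bash

python3 -m creep '[[[0.001,0,0,0,0,0],[0.001,0,0,0,0,0],[0.001,0,0,0,0,0]]]'
python3 -c "
from h import *
for i in range(2): imaging.snapshot('side'); print(monitor.observe()['ft_force'])"
```

```text
clock: 19.65
tool_pos: [0.5192, 0.1043, 0.0128]
orientation: [-3.038, 1.571, -3.039]
ft_force: [-0.1, -0.0, -1.2]
gripper_width: 0.0493
[ 0.09890063 -0.98811223 -1.71272251]
[ 0.2554311   0.57571819 -1.45855059]
```

```bash
python3 - <<'E'
from h import *
import cv2
a=cv2.cvtColor(imaging.snapshot("wrist"),cv2.COLOR_RGB2BGR); cv2.imwrite("pics/wrist12.png",a)
b=cv2.imread("pics/wrist9.png")
f=lambda i:cv2.convertScaleAbs(cv2.resize(i[170:280,140:420],None,fx=2.8,fy=2.6,interpolation=cv2.INTER_CUBIC),alpha=1.5)
cv2.imwrite("pics/w12z.png",np.vstack([f(b),f(a)]))
E
```

```text
(no output)
```

View pics/w12z.png

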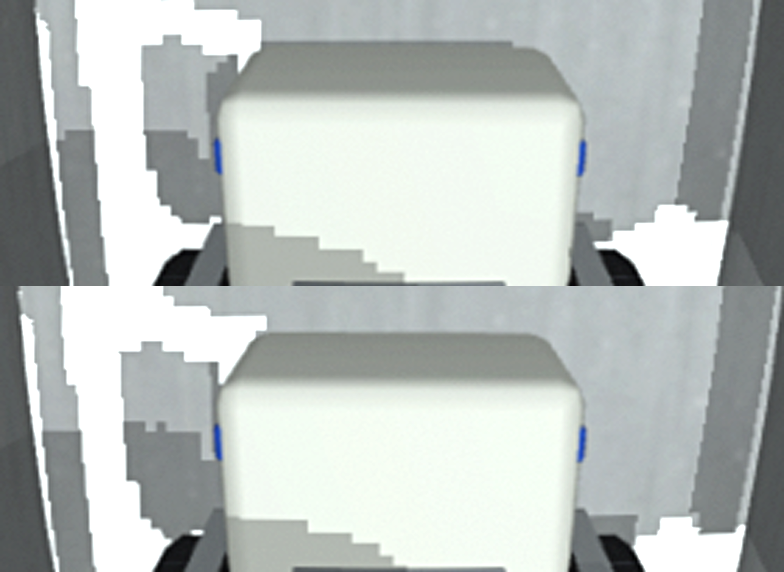

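```bash

python3 -m creep '[[[0.001,0,0,0,0,0],[0.001,0,0,0,0,0],[0.001,0,0,0,0,0],[0.001,0,0,0,0,0]]]'
python3 -c "
from h import *
for i in range(2): imaging.snapshot('side'); print(monitor.observe()['ft_force'])"
```

```text
clock: 20.13
tool_pos: [0.5193, 0.1044, 0.0127]
orientation: [0.218, 1.571, 0.217]
ft_force: [-3.3, -0.3, 7.0]
gripper_width: 0.0492
[-2.39256784 -0.32223816  7.35727535]
[-3.17568628 -1.23017921  6.88574561]
```

```bash

python3 -m creep '[[[0,0,0,0,0,0],[0,0,0,0,0,0],[0,0,0,0,0,0],[0,0,0,0,0,0],[0,0,0,0,0,0]]]' 0.5
python3 - <<'E'
from h import *
import cv2
s,M=toolmat();print(s['tool_pos'],s['ft_force'],s['gripper_width'])
a=cv2.cvtColor(imaging.snapshot("wrist"),cv2.COLOR_RGB2BGR); cv2.imwrite("pics/wrist13.png",a)
E
```

```text
clock: 20.65
tool_pos: [0.5193, 0.1044, 0.012]
orientation: [0.663, 1.571, 0.661]
ft_force: [-0.1, -0.2, 0.1]
gripper_width: 0.064
[0.51932072 0.10435726 0.01198844] [-0.10627446 -0.15029256  0.09025536] 0.06402950738491603
```

View pics/wrist13.png

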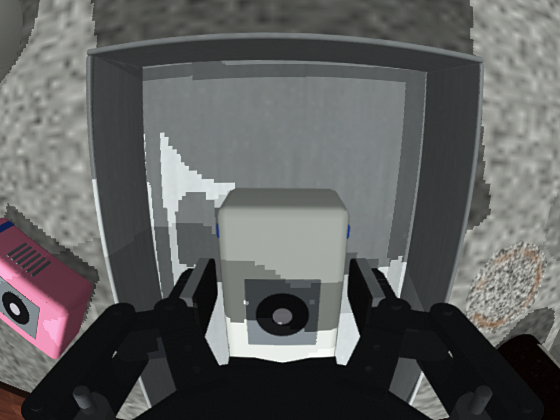

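The cassette is released and flat. I'll rise straight up.

```bash

python3 -m creep '[[[-0.01,0,0,0,0,0],[-0.03,0,0,0,0,0],[-0.06,0,0,0,0,0],[-0.1,0,0,0,0,0],[-0.15,0,0,0,0,0],[-0.2,0,0,0,0,0],[-0.24,0,0,0,0,0],[-0.24,-0.04,0,0,0,0],[-0.24,-0.08,0,0,0,0],[-0.24,-0.12,0,0,0,0]]]'
python3 -m creep '[[[0,0,0,0,0,0],[0,0,0,0,0,0],[0,0,0,0,0,0]]]'
python3 - <<'E'
from h import *
import cv2
np.set_printoptions(precision=4,suppress=True)
s,M=toolmat();print(s['clock'],s['tool_pos'],s['ft_force'],s['gripper_width'])
cal=imaging.calibration("wrist");print(cal)
for n in ("wrist","side","top"):
    cv2.imwrite(f"pics/{n}14.png",cv2.cvtColor(imaging.snapshot(n),cv2.COLOR_RGB2BGR))
E
```

```text
clock: 21.53
tool_pos: [0.5193, 0.0137, 0.1936]
orientation: [-0.006, 1.568, -0.006]
ft_force: [0.5, -1.1, 0.2]
gripper_width: 0.0643
clock: 21.78
tool_pos: [0.5191, 0.0144, 0.1924]
orientation: [0.909, 1.57, 0.906]
ft_force: [-0.9, -0.6, 0.7]
gripper_width: 0.064
21.7833 [0.5191 0.0144 0.1924] [-0.9419 -0.5832  0.676 ] 0.06402298484968179
{'mtx': array([[325.1923,   0.    , 282.0282],
       [  0.    , 325.1923, 208.018 ],
       [  0.    ,   0.    ,   1.    ]]), 'position': array([0.5185, 0.0918, 0.3275]), 'rotation': array([ 2.8358, -0.0003, -0.0024])}
```

View pics/wrist14.png

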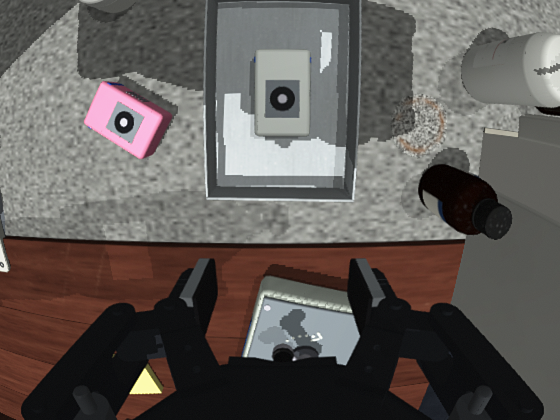

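View pics/side14.png

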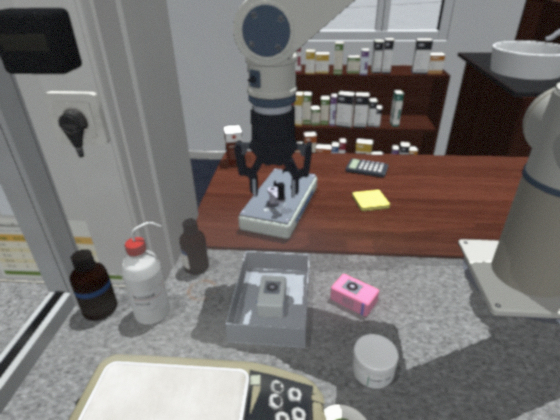

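```bash
python3 -c "
from h import *
print(arm.job_done()); s=monitor.observe(); print(s['clock'],s['ft_force'])"
```

```text
the job is handed in; nothing more can be done
None
the job is handed in; nothing more can be done
```

I turned the crank until the strip came off its brake, then moved the label cassette into the aluminium tray and handed the job in at about 22 s. No verdict was reported.

- **Crank:** I led the knob clockwise to about 9.9 rad. Resistance along the path held at about 10 N, peaked once at 17.6 N near 9.2 rad, then fell to about 1 N moving and under 1 N held. The release lay between 8.3 and 9.2 rad, so I stopped 0.7 to 1.7 rad past it, against the 3.4 rad limit. The 17.6 N peak corresponds to about 4.4 mm of knob deflection, against the 6 mm limit. I did not look into its cause further, but the force eased by itself when I paused.
- **Cassette:** I gripped it across its 50 mm width, lifted it clear and lowered it in sub-millimetre steps until I felt the floor. Contact came about 5 mm lower by the tool's reading than I had worked out, and I did not explain that difference. After release the tool read no load.
- **Last pictures:** These show the cassette flat, hub side up, near the middle of the tray. The bottle, jar and pink look-alike appear unmoved. The gripper was clear of everything, about 0.19 m up.

The latch positions cannot be read directly, so the release rests on the force readings alone. I judged flatness and the bystanders from the pictures and did not measure their final positions.

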